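Load the spice carousel and click it on

TASK

Set the loose steel spice canister into the empty cup at the front of the spice carousel, by the wooden spoon rest - the cup sits a little loose in its seat, so feel for its mouth - and press it gently past its spring catch until it sits fully home, without forcing or ramming it. Then turn the carousel exactly one click counter-clockwise as seen from above, so that the canister moves on with it and the other empty cup comes to rest at the spoon rest. Leave the other things on the platform where they stand.

Things in the scene. Friction and masses are not known exactly. Their poses are not given: they have to be found in the camera images.
- canister: Loose closed steel spice canister, upright on the platform; round, 45 mm diameter, 98 mm tall with its lid knob, 150 to 310 g. Foot edge almost square (0.5 mm relief); a groove 2 mm deep runs round it 8 to 15 mm above its underside. Origin: centre of the underside, z up. Four canisters just like it are already locked in the carousel.
- lid_knob (a point): The dark wooden round knob on the loose canister's lid, to hold it by: 24 mm diameter from 82 to 96 mm above the canister's underside, on a 17 mm neck over the flat lid top (48 mm diameter, at 77.5 mm). The point is the knob's centre, on the canister's axis, 89 mm above the underside. The lid is shut tight.
- carousel: Fixed wooden base of the carousel: disc 224 mm across, 23 mm high, with a spoon rest (80 mm wide, reaching 182 mm from the axis) at its front. Origin: on the turning axis at platform height; its -x axis points to the front, over the spoon rest. On it turns a steel plate, 240 mm across, with six cups (sockets) 60 degrees apart at 85 mm radius, four filled (their knobs reach 128 mm above the platform).
- rotor (a joint): Angle of the turning plate, rad: 0 in the starting click, growing counter-clockwise seen from above; a click every 1.047 rad (60 degrees). A sprung roller holds each click: about 0.3 N m to leave it, fading to none halfway (0.52 rad); beyond that the roller draws the plate on into the next click and centres it. Bearing friction 0.03 N m.
- socket (a point): The empty front socket (turns with the plate): centre of its seat on the plate, at the cup's floor height, 30 mm above the platform, z up; a home canister stands here, give or take the cup's play. Two sprung balls stand 2 mm into the bore 11 mm above the floor, on the sides facing the neighbouring sockets: the foot meets them 13 mm before home, takes 6 to 18 N to pass, then slides easily and the balls snap into the groove.
- socket_mouth (a point): Middle of the front seat at the cup's mouth, 62 mm above the platform. The removable cup sits loose in its rubber seat: it may stand up to 4 mm off this point both along and across the radius, and shifts only when pushed sideways with over 5 N. Bore 46.6 mm (0.8 mm clearance round the canister), rim flat and square, 3 mm wide, no lead-in: set down 1.5 mm off the cup's own centre, a canister stands on it. More than 40 N between canister and carousel does damage.
- next_socket (a point): The other empty socket (same cup without a canister; turns with the plate), the neighbour 60 degrees clockwise from above from socket: centre of its floor, 30 mm above the platform.
- knob (a point): The turning knob on the carousel's axis: an upright dark wooden bar 54 mm long, 15 mm thick, 30 mm high, its top 153 mm above the platform, on a 26 mm post; it turns with the plate. The point is the bar's centre, 138 mm above the platform; its y axis runs along the bar, its x axis across the thickness. At rotor 0, -x points to the front socket.
- dabba: Bystander: closed flat steel dabba, 94 mm in diameter, 69 mm tall, no knob. Origin: centre of its underside.
- mortar: Bystander: small wooden mortar, 84 mm in diameter, 70 mm tall. Origin: centre of its underside.
- bottle: Bystander: green glass bottle with a metal twist cap, 60 mm in diameter, 165 mm tall. Origin: centre of its underside.
- grater: Bystander: upright steel box grater with a black handle, about 60 by 78 mm, 183 mm tall. Origin: centre of its underside.
There are look-alikes about, which are no part of the job. What is shaped like the canister but yellow is not meant.

How it is judged:
By the outcome, as a careful person would: the job done as asked, in the order asked, and still so for the second after the job is handed in, with the robot touching nothing.
It also fails if it takes over 69 s, if anything falls off the work surface, if the arm or the gripper's body presses on something with over 40 N, if the wrist force passes 120 N, or if a joint passes its speed limit or range.

ROBOT

A 6-joint arm with a two-finger parallel gripper is mounted at the origin on the work surface. World frame = base frame: x ahead of the robot, y to its left, z up, the work surface at z = 0. Lengths are in m, angles in rad, forces in N, time in s.
With the tool pointing down it reaches from about 0.4 to 0.825 m from the base axis. Payload 7 kg.
Tool frame: the origin (TCP) lies on the centre line of the jaws, within the pads' length; the fingertips stand 25 mm ahead of it and the grasp point (between the pads) lies 6 mm ahead of it; z points along the fingers, y is the direction in which the jaws open and shut (so a half turn about z gives the same grasp; the last joint's range is limited). The gripper opens to 88 mm and grips with 3 to 60 N. Pads are 19 mm wide; open, the fingers measure 130 mm over their backs; the gripper's body (78 mm by 193 mm) begins 47 mm behind the grasp point.
Start: joints at [1.637, 0.359, 0.012, 0, -1.224, -0.288], TCP at [0.149, 0.658, 0.252] pointing down, gripper open.
Joint ranges: [-3.07, 3.07], [-1.43, 2.12], [-1.02, 1.25], [-3.03, 1.67], [-3.05, -0], [-3.03, 3.03]. Speed limits (rad/s): [2.39, 2.39, 3.01, 3.14, 3.14, 3.14].

INTERFACE

Orientations are given as [roll, pitch, yaw] about the fixed x, y, z axes, in that order (R = Rz(yaw) Ry(pitch) Rx(roll)).
In Python, from station import * gives the robot as it stands. The module is installed in compiled form; this text tells all that it offers.
- The arm moves only by the tool step_arm, never from a script. Its argument "commands" is text: rows parted by semicolons, each of 6 numbers parted by spaces: the shift along the tool's x, y, z in mm, then the turn, a rotation vector about the tool's x, y, z in rad. A call has 1 to 8 rows; each row shifts and turns the commanded pose from where the row before left it, along the tool's axes as they then stand; what a row does not reach is not made up. A row lasts 1/8 s, in which the tool goes at most 62.5 mm and 10.7 degrees, less where a joint would pass 70% of its speed; a pose out of reach is approached as far as the arm can. A call is refused whole if a number of a shift passes 62.5 or a number of a turn 0.188, either way. A call with a gripper value outside its range is refused whole. "jaw" is the finger opening in mm, from 0 to 87.6, set as the call begins (left out, the last holds). The fingers move at their own pace and stop on an object; "grip_force" is the grip in N (left out, the last holds). Time passes only in rows, so rows that do not move let the fingers close. It gives the time, the measured TCP pose, the force and the opening at its end, in the units of the state.
- get_state(): the state, without advancing time (a new reading comes with each control period).
- grab_frame(name): name is "side" or "top" or "wrist"; returns a dict with "frame" (420x560x3 uint8, red, green, blue), "fovy" (degrees; the focal length in pixels is half the picture's height over the tangent of half this angle, whatever the lens; pixels are square), "cx", "cy" (the principal point, pixels), "k1" (the pictures are not rectified: a ray, as slopes to the right and down, at radius r is drawn at 1 + k1 r^2 times it, then the intrinsics apply), "rvec" (rotation vector, rad) and "tvec" (3), from world to camera coordinates, as OpenCV has them; the wrist camera has in their place "tool_from_camera" (4x4, takes a point from camera to tool coordinates, whose origin is the TCP and whose axes are the flange's). Camera axes: x right, y down, z forward; pixel columns grow to the right and rows downward; lengths in m; the calibration is good to about 2 mm. A picture is of the moment at which its call begins: read the wrist's pose just before it. There is no depth.
- job_done(): hands the job in, once; it reports no verdict.
Trained networks look in a picture, given as the dict that the camera call returned (one of the last four; its "shot" number tells which), for a name from the list of things; names that differ only in an ending like _2 or _b are one class to them, and where a whole thing is asked for, a point or a joint stands for the part that bears it (a point fixed in the world has none). Each returns a list of dicts, best first, with "conf" (0 to 1); they miss things now and then, are a little off and sometimes report something else, mostly with a low value. They report only what shows in the picture. A call takes as long as a camera call. They do not tell look-alikes from the thing itself.
- recognise(picture, name): "pixel" ([column, row] in pixels, amid what is visible of it).
The state is a dict: "t": time; "q": joint angles; "qd": joint speeds; "joint_efforts": joint torques, N m; "eef_pos": TCP position; "ee_rot": TCP orientation; "force": force on the tool from outside, world axes, zero at the start; "moment": the same for the moment, N m; "width": finger opening in m.
Only numpy, scipy, OpenCV 4.12 (cv2) and the standard library are available. Lean on these libraries where they do the work, as an engineer would, in place of code of your own. Each camera call takes 0.05 s, during which the arm holds its last target.

## Working session

There is one attempt and no reset: what is moved stays moved. The work goes in short steps, Python scripts to look and compute and a tool call to move; the robot and the scene stay as the last step left them, time stands still between calls to the robot, and variables do not carry over. Pictures are saved under pics/ and viewed, and the job is handed in when it is done.

Besides the shell and the picture viewer there is one more tool, called after "Request:" as name(argument=value, ...) on one line, values as JSON. step_arm: Moves the arm, as the interface text tells. Its arguments: {"type":"object","properties":{"commands":{"type":"string"},"jaw":{"type":"number"},"grip_force":{"type":"number"}},"required":["commands"]}

```bash
mkdir -p pics; cat > h.py <<'E'
from station import *
import numpy as np, cv2
from scipy.spatial.transform import Rotation as R
def snap(name,fn):
    f=grab_frame(name); cv2.imwrite('pics/'+fn,f['frame'][:,:,::-1]); return f
def cam(f,st=None):
    if 'rvec' in f:
        Rm=R.from_rotvec(np.ravel(f['rvec'])).as_matrix(); return Rm.T, -Rm.T@np.ravel(f['tvec'])
    T=np.array(f['tool_from_camera']); Rt=R.from_euler('xyz',st['ee_rot']).as_matrix()
    return Rt@T[:3,:3], np.array(st['eef_pos'])+Rt@T[:3,3]
def K(f):
    h=f['frame'].shape[0]; return h/2/np.tan(np.radians(f['fovy'])/2)
def ray(f,px,st=None):
    fl=K(f); d=np.array([(px[0]-f['cx'])/fl,(px[1]-f['cy'])/fl]); u=d.copy()
    for _ in range(30): u=d/(1+f['k1']*(u@u))
    Rc,c=cam(f,st); v=Rc@np.array([u[0],u[1],1]); return c,v
def atz(f,px,z,st=None):
    c,v=ray(f,px,st); return c+v*(z-c[2])/v[2]
def proj(f,p,st=None):
    Rc,c=cam(f,st); q=Rc.T@(np.array(p)-c); u=q[:2]/q[2]; u=u*(1+f['k1']*(u@u)); return u*K(f)+[f['cx'],f['cy']]
def tri(rs):
    A=0;b=0
    for c,v in rs:
        v=v/np.linalg.norm(v); P=np.eye(3)-np.outer(v,v); A=A+P; b=b+P@c
    return np.linalg.solve(A,b)
E
python3 - <<'E'
from h import *
st=get_state(); print(st)
for n in ['top','side','wrist']:
    f=snap(n,n+'0.png'); print(n,f['fovy'],f['cx'],f['cy'],f['k1'],cam(f,st)[1])
    for k in ['canister','lid_knob','carousel','socket','socket_mouth','next_socket','knob','dabba','mortar','bottle','grater']:
        try: print(k,[(np.round(r['pixel']).tolist(),round(r['conf'],2)) for r in recognise(f,k)])
        except Exception as e: print(k,e)
E
```

```text
{'t': 0.0, 'q': array([ 1.63710154e+00,  3.59369151e-01,  1.10858290e-02, -3.65816355e-04,
       -1.22409599e+00, -2.88132720e-01]), 'qd': array([-0.00019392,  0.00027673,  0.00076001,  0.00060563, -0.00030936,
       -0.0008758 ]), 'joint_efforts': array([ 3.05624730e-03, -5.82729042e+01,  2.93053901e+01,  6.99692041e+00,
        7.10288499e-03, -1.56107162e-04]), 'eef_pos': array([0.14840548, 0.6580344 , 0.25064304]), 'ee_rot': array([ 3.13997720e+00, -1.20151824e-04, -2.21951988e-01]), 'force': array([-0.71071308, -0.23689214, -0.26811275]), 'moment': array([ 0.04516133, -0.03484081, -0.01708273]), 'width': 0.08772582384569694}
top 45.554458122767194 278.943028289542 210.9238259232262 0.019240159554360703 [0.39623113 0.01213959 1.4380857 ]
canister [([216.0, 279.0], 0.76), ([187.0, 259.0], 0.57)]
lid_knob [([215.0, 285.0], 0.75), ([187.0, 256.0], 0.72), ([180.0, 164.0], 0.19)]
carousel [([290.0, 194.0], 0.9)]
socket [([285.0, 191.0], 0.92)]
socket_mouth [([289.0, 186.0], 0.78)]
next_socket [([288.0, 187.0], 0.63)]
knob [([288.0, 191.0], 0.96)]
dabba [([392.0, 205.0], 0.81)]
morta
[... 209 characters left out ...]
anister [([199.0, 190.0], 0.93), ([190.0, 207.0], 0.63)]
lid_knob [([201.0, 185.0], 0.97), ([191.0, 212.0], 0.82)]
carousel [([306.0, 230.0], 0.82)]
socket [([313.0, 220.0], 0.7)]
socket_mouth [([308.0, 228.0], 0.87), ([272.0, 150.0], 0.32)]
next_socket [([312.0, 220.0], 0.58)]
knob [([311.0, 224.0], 0.93), ([201.0, 187.0], 0.43)]
dabba [([361.0, 309.0], 0.82)]
mortar [([305.0, 332.0], 0.55)]
bottle [([270.0, 150.0], 0.81)]
grater [([411.0, 257.0], 0.88)]
wrist 64.98139507962351 282.4645760620113 207.61421616068552 -0.08076454150976398 [0.22752999 0.64097824 0.38380624]
canister []
lid_knob []
carousel []
socket []
socket_mouth []
next_socket []
knob []
dabba []
mortar []
bottle []
grater []
```

View pics/top0.png

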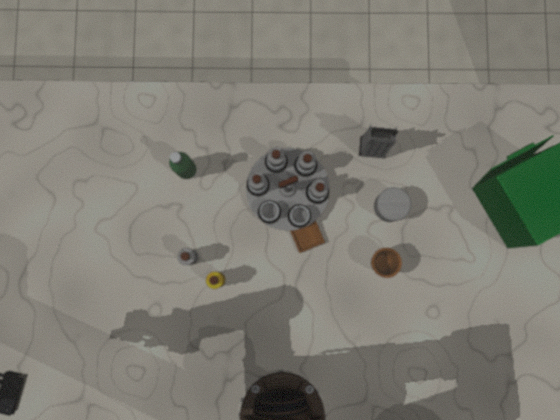

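View pics/side0.png

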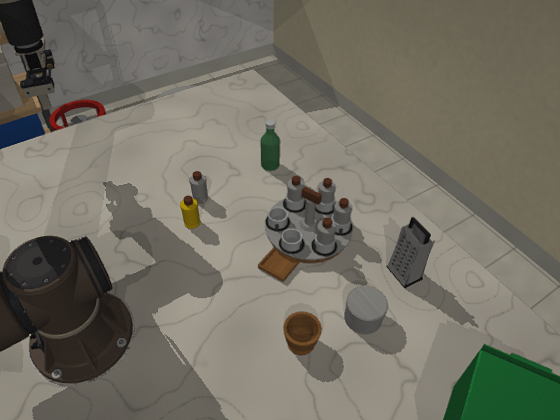

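View pics/wrist0.png

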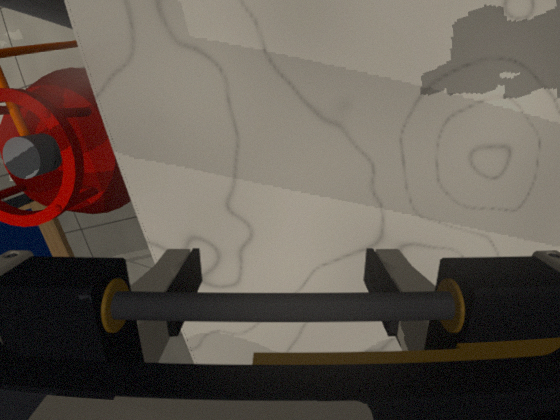

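```bash
python3 - <<'E'
import cv2
a=cv2.imread('pics/top0.png')[140:295,165:345]; b=cv2.imread('pics/side0.png')[160:290,170:370]
cv2.imwrite('pics/topc.png',cv2.resize(a,None,fx=3.8,fy=3.8,interpolation=cv2.INTER_CUBIC)); cv2.imwrite('pics/sidec.png',cv2.resize(b,None,fx=4,fy=4,interpolation=cv2.INTER_CUBIC))
E
```

```text
(no output)
```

View pics/topc.png

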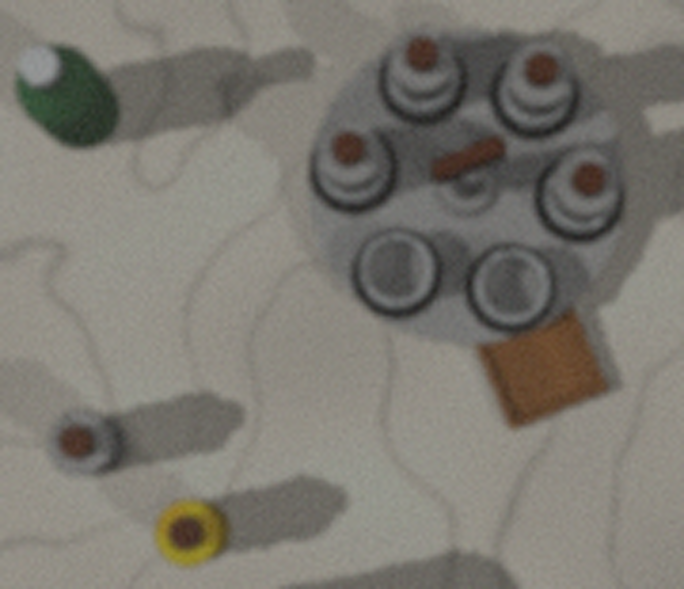

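View pics/sidec.png

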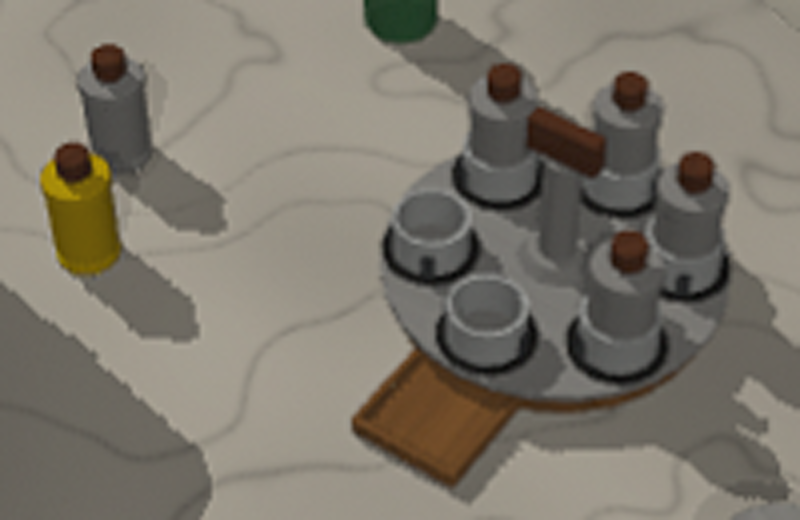

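```bash
python3 - <<'E'
from h import *
from scipy.optimize import least_squares
T=grab_frame('top'); S=grab_frame('side')
t=lambda x,y:np.array([x/3.8+165,y/3.8+140])
s=lambda x,y:np.array([x/4+170,y/4+160])
can=tri([ray(T,t(77,440)),ray(S,s(109,60))]); print('can knob',can)
print('yellow',tri([ray(T,t(187,532)),ray(S,s(73,160))]))
kn=tri([ray(T,t(468,157)),ray(S,s(567,140))]); print('bar',kn)
kt=[(422,53),(541,70),(588,180),(348,149)]; ks=[(505,81),(630,91),(696,172),(630,250)]
# top order: back-left, back-right, right, left ; side order?
P=[atz(T,t(*p),0.124) for p in kt]
for p in P: print('filled',p, proj(S,p), )
print([s(*p) for p in ks])
m=[atz(T,t(*p),0.062) for p in [(510,283),(398,269)]]; print('mouths top',m)
print('mouths side',[atz(S,s(*p),0.062) for p in [(487,305),(432,220)]])
rest=[atz(T,t(*p),0.015) for p in [(480,347),(573,312),(608,388),(515,425)]]; print('rest',rest)
E
```

```text
can knob [0.43362156 0.26465142 0.09040317]
yellow [0.36974647 0.18554653 0.09078895]
bar [ 0.63009863 -0.00995163  0.13737866]
filled [0.70462849 0.02381922 0.124     ] [325.90637843 181.14447101]
filled [ 0.69300902 -0.06013799  0.124     ] [341.80960658 201.49877245]
filled [ 0.6147704  -0.09311074  0.124     ] [325.00188691 221.3182612 ]
filled [0.63555205 0.07515814 0.124     ] [293.87635114 179.25327407]
[array([296.25, 180.25]), array([327.5 , 182.75]), array([344., 203.]), array([327.5, 222.5])]
mouths top [array([ 0.54870486, -0.04113423,  0.062     ]), array([0.55836761, 0.04054694, 0.062     ])]
mouths side [array([ 0.55005129, -0.04669122,  0.062     ]), array([0.56042502, 0.03509884, 0.062     ])]
rest [array([ 0.50543385, -0.02058184,  0.015     ]), array([ 0.53232942, -0.09037336,  0.015     ]), array([ 0.47541925, -0.1164851 ,  0.015     ]), array([ 0.44727803, -0.04698028,  0.015     ])]
```

```bash
cat > plan.py <<'E'
from h import *
def plan(pos,yaw,n=None,vmax=55):
    st=get_state(); p=np.array(st['eef_pos']); r0=R.from_euler('xyz',st['ee_rot']); tgt=R.from_euler('xyz',[np.pi,0,yaw])
    pos=np.array(pos); dth=(r0.inv()*tgt).as_rotvec()
    # take the turn direct (given by yaw difference to allow > pi)
    d=np.linalg.norm(pos-p)*1000
    if n is None: n=int(np.ceil(max(d/vmax,np.linalg.norm(dth)/0.18,1)))
    r=r0
    for i in range(n):
        step=r.inv().apply((pos-p)/n)*1000
        print(np.round(step,1),np.round(dth/n,3))
        r=r*R.from_rotvec(dth/n)
    print('n',n,'end expected',pos,yaw)
def feedback():
    st=get_state(); print('t',round(st['t'],2),'p',np.round(st['eef_pos']*1000,1),'rot',np.round(st['ee_rot'],4),'F',np.round(st['force'],2),'M',np.round(st['moment'],3),'w',round(st['width']*1000,1))
E
python3 -c "
from plan import *
plan([.401,.338,.224],-1.15)"
```

```text
[39.6 32.1  3.4] [-0.     0.     0.116]
[43.1 27.3  3.4] [-0.     0.     0.116]
[45.9 22.2  3.4] [-0.     0.     0.116]
[48.2 16.7  3.4] [-0.     0.     0.116]
[49.8 11.   3.4] [-0.     0.     0.116]
[50.7  5.2  3.4] [-0.     0.     0.116]
[51.  -0.7  3.4] [-0.     0.     0.116]
[50.6 -6.6  3.4] [-0.     0.     0.116]
n 8 end expected [0.401 0.338 0.224] -1.15
```

Request:
step_arm(commands="39.6 32.1 3.4 0 0 0.116; 43.1 27.3 3.4 0 0 0.116; 45.9 22.2 3.4 0 0 0.116; 48.2 16.7 3.4 0 0 0.116; 49.8 11 3.4 0 0 0.116; 50.7 5.2 3.4 0 0 0.116; 51 -0.7 3.4 0 0 0.116; 50.6 -6.6 3.4 0 0 0.116", jaw=48, grip_force=30)

```text
t: 2.9
eef_pos: [0.4018, 0.3367, 0.2246]
ee_rot: [-3.141, 0.0, -1.153]
force: [1.5, 1.1, -0.4]
width: 0.0482
```

Request:
step_arm(commands="0 0 0 0 0 0; 0 0 0 0 0 0")

```text
t: 3.15
eef_pos: [0.4012, 0.3381, 0.2246]
ee_rot: [-3.141, 0.0, -1.15]
force: [0.3, 1.1, 1.1]
width: 0.048
```

```bash
python3 -c "
from plan import *
feedback(); st=get_state(); f=snap('wrist','w1.png')
print([(r['pixel'],r['conf']) for r in recognise(f,'lid_knob')])
print(proj(f,[.4336,.2646,.096],st), f['cx'],np.round(f['tool_from_camera'],3))
plan([.401,.338,.224],-1.15)"
```

```text
t 3.15 p [401.2 338.1 224.6] rot [-3.1411e+00  4.0000e-04 -1.1498e+00] F [0.26 1.13 1.11] M [ 0.058 -0.022  0.058] w 48.0
[([282.0, 105.3], 0.75), ([387.3, 51.4], 0.65)]
[282.98934142 106.08086987] 282.4645760620113 [[-0.    -0.955 -0.298  0.081]
 [ 1.     0.    -0.001  0.   ]
 [ 0.001 -0.298  0.955 -0.133]
 [ 0.     0.     0.     1.   ]]
[0.8 0.  0.5] [-0.     0.     0.002]
n 1 end expected [0.401 0.338 0.224] -1.15
```

View pics/w1.png

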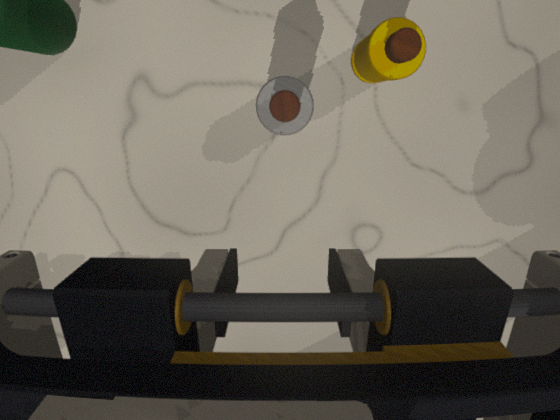

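```bash
cat >> plan.py <<'E'
def knobseg(f,guess,rad=30):
    im=cv2.GaussianBlur(f['frame'],(3,3),0).astype(int); r,g,b=im[...,0],im[...,1],im[...,2]
    m=((r-b>22)&(r<150)&(r>1.5*g)).astype(np.uint8)
    n,l,s,c=cv2.connectedComponentsWithStats(m)
    k=[(np.hypot(*(c[i]-guess)),i) for i in range(1,n) if s[i][4]>60]
    k.sort(); return c[k[0][1]],s[k[0][1]]
E
python3 -c "
from plan import *
st=get_state(); f=grab_frame('wrist'); c,s=knobseg(f,[285,106]); print(c,s)
print(atz(f,c,.096,st))
plan([.3606,.232,.224],.42)"
```

```text
[284.87701613 103.86693548] [271  91  27  27 496]
[0.43257123 0.26321816 0.096     ]
[9.  8.9 0. ] [-0.    -0.    -0.174]
[ 7.3 10.3  0. ] [-0.    -0.    -0.174]
[ 5.4 11.5  0. ] [-0.    -0.    -0.174]
[ 3.4 12.2  0.1] [-0.    -0.    -0.174]
[ 1.2 12.6  0.1] [-0.    -0.    -0.174]
[-1.  12.6  0.1] [-0.    -0.    -0.174]
[-3.2 12.3  0.1] [-0.    -0.    -0.174]
[-5.3 11.5  0.1] [-0.    -0.    -0.174]
[-7.2 10.4  0.1] [-0.    -0.    -0.174]
n 9 end expected [0.3606 0.232  0.224 ] 0.42
```

Request:
step_arm(commands="9 8.9 0 0 0 -0.174; 7.3 10.3 0 0 0 -0.174; 5.4 11.5 0 0 0 -0.174; 3.4 12.2 0 0 0 -0.174; 1.2 12.6 0 0 0 -0.174; -1 12.6 0.1 0 0 -0.174; -3.2 12.3 0.2 0 0 -0.174; -5.3 11.5 0.2 0 0 -0.174")

```text
t: 4.3
eef_pos: [0.3647, 0.2436, 0.2239]
ee_rot: [-3.141, -0.0, 0.25]
force: [-0.3, 0.3, 0.0]
width: 0.0482
```

Request:
step_arm(commands="-7.2 10.4 0.2 0 0 -0.174; 0 0 0 0 0 0; 0 0 0 0 0 0")

```text
t: 4.68
eef_pos: [0.3608, 0.2322, 0.2239]
ee_rot: [-3.141, -0.001, 0.413]
force: [-0.4, 0.5, 0.4]
width: 0.0483
```

```bash
python3 -c "
from plan import *
feedback(); st=get_state(); f=snap('wrist','w2.png')
c,s=knobseg(f,[285,106]); print(c,s)
m2=atz(f,c,.096,st); m1=np.array([.43257,.26322,.096]); print(m2)
R1=R.from_euler('xyz',[np.pi,0,-1.1498]).as_matrix()[:2,:2];R2=R.from_euler('xyz',st['ee_rot']).as_matrix()[:2,:2]
b=np.linalg.solve(R1-R2,(m1-m2)[:2]); print('bias tool',b*1000,'true',m1[:2]-R1@b)
"
```

```text
t 4.67 p [360.8 232.2 223.9] rot [-3.1413e+00 -6.0000e-04  4.1340e-01] F [-0.45  0.51  0.38] M [-0.076 -0.063 -0.011] w 48.3
[282.09513742 108.01691332] [270  95  26  28 473]
[0.43309577 0.2644516  0.096     ]
bias tool [0.94990835 0.03355028] true [0.43221242 0.26410068]
```

View pics/w2.png

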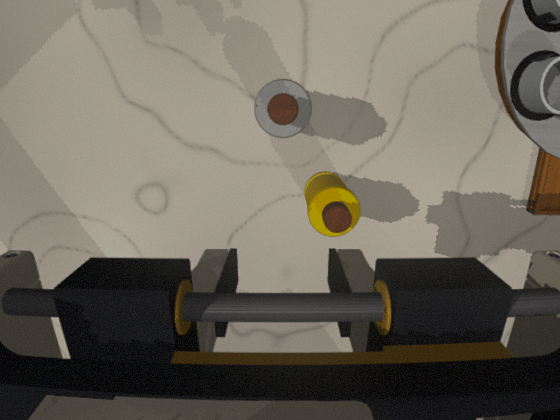

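```bash
python3 -c "
from plan import *
plan([.4322,.2641,.15],.4134,n=3)"
```

```text
[26.  -0.2 24.6] [-0. -0.  0.]
[26.  -0.2 24.6] [-0. -0.  0.]
[26.  -0.2 24.6] [-0. -0.  0.]
n 3 end expected [0.4322 0.2641 0.15  ] 0.4134
```

Request:
step_arm(commands="26 -0.2 24.6 0 0 0; 26 -0.2 24.6 0 0 0; 26 -0.2 24.6 0 0 0; 0 0 15 0 0 0; 0 0 15 0 0 0; 0 0 15 0 0 0; 0 0 0 0 0 0; 0 0 0 0 0 0")

```text
t: 5.72
eef_pos: [0.432, 0.2637, 0.1055]
ee_rot: [-3.141, -0.001, 0.417]
force: [0.6, 0.6, 1.1]
width: 0.0479
```

```bash
python3 -c "
from plan import *
feedback(); f=snap('wrist','w3.png');snap('side','s3.png')"
```

```text
t 5.72 p [432.  263.7 105.5] rot [-3.1413e+00 -9.0000e-04  4.1650e-01] F [0.56 0.6  1.13] M [-0.05  -0.067  0.029] w 47.9
```

View pics/w3.png

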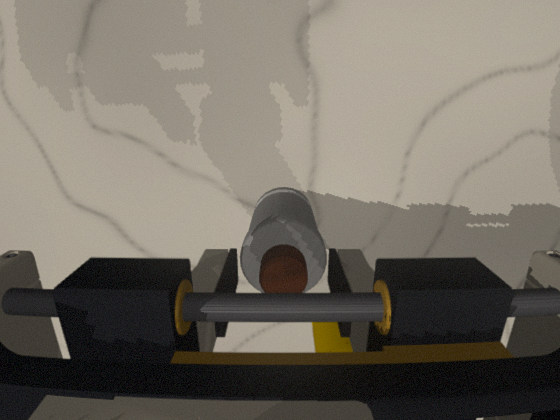

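View pics/s3.png

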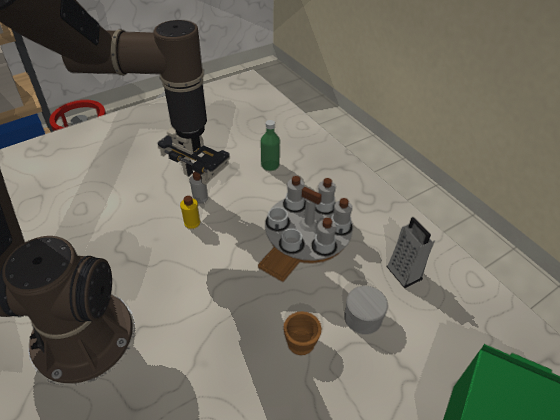

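Request:
step_arm(commands="0 0 0.5 0 0 0; 0 0 0 0 0 0; 0 0 0 0 0 0; 0 0 0 0 0 0", jaw=0, grip_force=45)

```text
t: 6.32
eef_pos: [0.432, 0.2634, 0.1045]
ee_rot: [3.142, -0.0, 0.416]
force: [-0.7, -0.4, 1.8]
width: 0.023
```

Request:
step_arm(commands="0 0 -2 0 0 0; 0 0 -20 0 0 0; 0 0 -30 0 0 0; 0 0 -33 0 0 0")

```text
t: 6.82
eef_pos: [0.4313, 0.2629, 0.1895]
ee_rot: [3.141, 0.002, 0.416]
force: [-0.6, 0.3, -2.4]
width: 0.0229
```

```bash
python3 -c "
from plan import *
feedback(); f=snap('wrist','w4.png')
plan([.515,.03,.19],-1.15)"
```

```text
t 6.83 p [431.3 262.9 189.5] rot [3.141e+00 1.900e-03 4.159e-01] F [-0.58  0.3  -2.36] M [ 0.01  -0.117 -0.048] w 22.9
[-2.2 27.5  0.4] [-0.001 -0.     0.174]
[ 2.6 27.5  0.5] [-0.001 -0.     0.174]
[ 7.3 26.6  0.5] [-0.001 -0.     0.174]
[11.8 24.9  0.5] [-0.001 -0.     0.174]
[15.9 22.5  0.5] [-0.001 -0.     0.174]
[19.6 19.4  0.5] [-0.001 -0.     0.174]
[22.6 15.7  0.5] [-0.001 -0.     0.174]
[25.  11.6  0.5] [-0.001 -0.     0.174]
[26.7  7.1  0.5] [-0.001 -0.     0.174]
n 9 end expected [0.515 0.03  0.19 ] -1.15
```

View pics/w4.png

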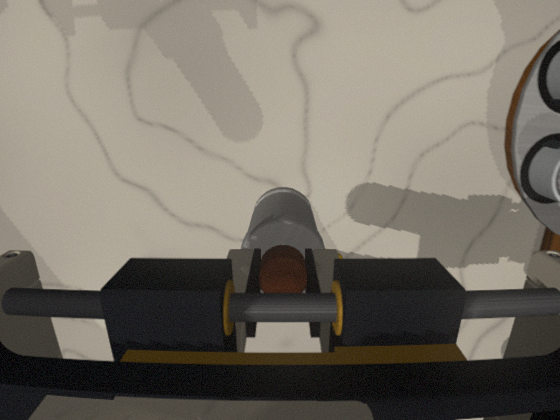

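Request:
step_arm(commands="-2.2 27.5 0 0 0 0.174; 2.6 27.5 0 0 0 0.174; 7.3 26.6 0 0 0 0.174; 11.8 24.9 0 0 0 0.174; 15.9 22.5 0 0 0 0.174; 19.6 19.4 0 0 0 0.174; 22.6 15.7 0 0 0 0.174; 25 11.6 0 0 0 0.174")

```text
t: 7.88
eef_pos: [0.5044, 0.0542, 0.1889]
ee_rot: [3.141, 0.0, -0.982]
force: [-0.5, 0.9, -3.1]
width: 0.0228
```

Request:
step_arm(commands="26.7 7.1 0 0 0 0.174; 0 0 0 0 0 0; 0 0 0 0 0 0; 0 0 0 0 0 0")

```text
t: 8.38
eef_pos: [0.5135, 0.0296, 0.1893]
ee_rot: [3.141, 0.0, -1.148]
force: [0.1, 0.3, -2.4]
width: 0.0231
```

```bash
python3 -c "
from plan import *
feedback(); f=snap('wrist','w5.png')
import cv2
cv2.imwrite('pics/w5c.png',cv2.resize(f['frame'][20:220,180:400,::-1],None,fx=3,fy=3,interpolation=cv2.INTER_CUBIC))
cv2.imwrite('pics/w5d.png',cv2.resize(f['frame'][170:330,180:400,::-1],None,fx=3,fy=3,interpolation=cv2.INTER_CUBIC))
"
```

```text
t 8.38 p [513.5  29.6 189.3] rot [ 3.1415e+00  2.0000e-04 -1.1481e+00] F [ 0.14  0.3  -2.41] M [ 0.046  0.002 -0.001] w 23.1
```

View pics/w5.png

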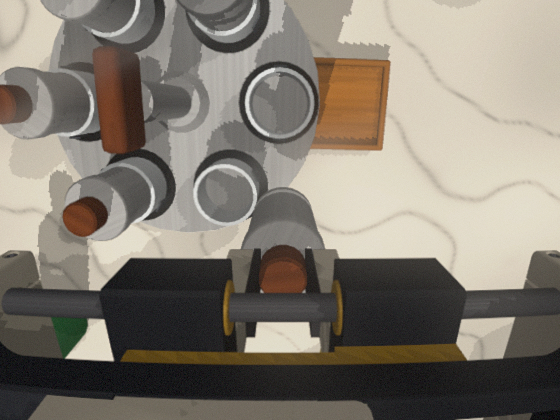

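View pics/w5c.png

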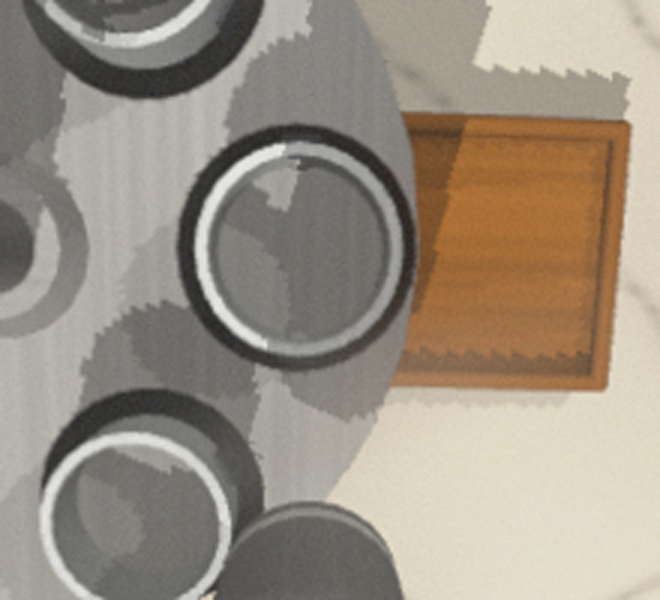

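View pics/w5d.png

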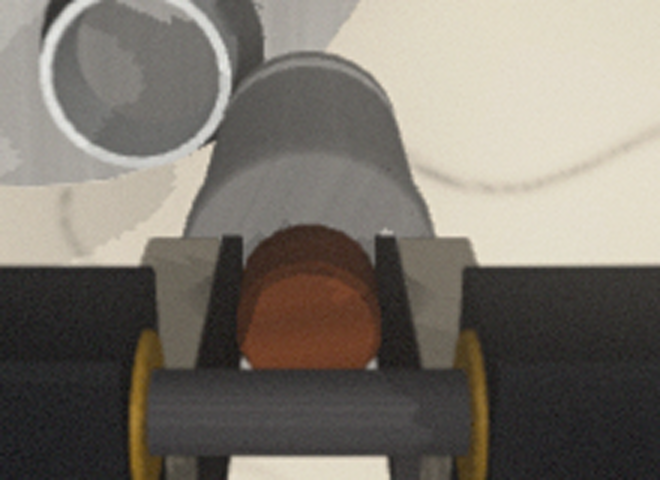

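```bash
cat > fit.py <<'E'
from plan import *
from scipy.ndimage import map_coordinates
from scipy.optimize import minimize
def grad_score(f,st,cx,cy,z,rad,ang,sgn,dr=0.0006):
    g=cv2.GaussianBlur(cv2.cvtColor(f['frame'],cv2.COLOR_RGB2GRAY).astype(float),(0,0),0.8)
    def samp(r):
        P=[proj(f,[cx+r*np.cos(a),cy+r*np.sin(a),z],st) for a in ang]; P=np.array(P)
        return map_coordinates(g,[P[:,1],P[:,0]],order=1)
    d=samp(rad+dr)-samp(rad-dr)
    return np.abs(d) if sgn==0 else sgn*d
def search(fun,x0,span,n=13,it=3):
    x=np.array(x0,float)
    for _ in range(it):
        best=None
        for dx in np.linspace(-span,span,n):
            for dy in np.linspace(-span,span,n):
                s=fun(x[0]+dx,x[1]+dy)
                if best is None or s>best[0]: best=(s,x[0]+dx,x[1]+dy)
        x=np.array(best[1:]); span/=4
    return x,best[0]
E
python3 - <<'E'
from fit import *
st=get_state(); f=grab_frame('wrist')
ang=np.linspace(0,2*np.pi,48,endpoint=False)
c0=atz(f,[279.8,103.2],.062,st); print('eye',c0)
for z in (.062,):
  for nm,rr in (('outer',[(.0263,-1)]),('inner',[(.0233,1)]),('both',[(.0263,-1),(.0233,1)])):
    fun=lambda x,y:sum(np.clip(grad_score(f,st,x,y,z,r,ang,s),-10,25).mean() for r,s in rr)
    print(nm,search(fun,c0[:2],.004,n=11))
# next cup
c1=atz(f,[180+135/3,20+520/3],.062,st)
print('next',search(lambda x,y:np.clip(grad_score(f,st,x,y,.062,.0263,ang,-1),-10,25).mean()+np.clip(grad_score(f,st,x,y,.062,.0233,ang,1),-10,25).mean(),c1[:2],.004,n=11))
# foot: visible arc is along +tool x
yaw=st['ee_rot'][2]; a2=yaw+np.linspace(-1.2,1.2,30)
p=np.array(st['eef_pos'])
for zf in (p[2]-.1045,):
  x,s=search(lambda x,y:np.clip(grad_score(f,st,x,y,zf,.0225,a2,0),0,40).mean(),p[:2],.004,n=11)
  Rt=R.from_euler('xyz',st['ee_rot']).as_matrix(); print('foot',x,s,'tool',Rt.T@np.array([x[0]-p[0],x[1]-p[1],0])*1000)
  print('arc px',[np.round(proj(f,[x[0]+.0225*np.cos(a),x[1]+.0225*np.sin(a),zf],st),1) for a in a2[::6]])
# lid far arc
zl=p[2]-.1045+.0775
x,s=search(lambda x,y:np.clip(grad_score(f,st,x,y,zl,.024,a2,0),0,40).mean(),p[:2],.004,n=11)
print('lid tool',Rt.T@np.array([x[0]-p[0],x[1]-p[1],0])*1000,s)
E
```

```text
eye [ 0.54912435 -0.04473203  0.062     ]
outer (array([ 0.54842435, -0.04468203]), np.float64(25.0))
inner (array([ 0.54932435, -0.04478203]), np.float64(24.608143369457405))
both (array([ 0.54932435, -0.04478203]), np.float64(49.60814336945741))
next (array([0.56116368, 0.03982008]), np.float64(46.81209214927013))
foot [0.51322401 0.02902154] 34.60892791625166 tool [ 4.69710077e-01  5.40252203e-01 -3.48756989e-05]
arc px [array([310.9, 205. ]), array([302.6, 193.5]), array([289.3, 187.1]), array([274.4, 187.7]), array([261.7, 195.1])]
lid tool [4.79573946e-02 6.24659978e-01 1.78911554e-05] 19.873356955020856
```

```bash
python3 -c "
from plan import *
plan([.5496,-.0442,.176],-1.15,n=4)"
```

```text
[20.5 -0.6  3.3] [0. 0. 0.]
[20.5 -0.7  3.3] [0. 0. 0.]
[20.5 -0.7  3.3] [0. 0. 0.]
[20.5 -0.7  3.3] [0. 0. 0.]
n 4 end expected [ 0.5496 -0.0442  0.176 ] -1.15
```

Request:
step_arm(commands="20.5 -0.6 0 0 0 0; 20.5 -0.7 0 0 0 0; 20.5 -0.7 3 0 0 0; 20.5 -0.7 10.3 0 0 0; 0 0 0 0 0 0; 0 0 0 0 0 0; 0 0 0 0 0 0")

```text
t: 9.35
eef_pos: [0.5497, -0.044, 0.1765]
ee_rot: [-3.141, -0.0, -1.149]
force: [0.1, -0.3, -2.9]
width: 0.0231
```

```bash
python3 - <<'E'
from fit import *
feedback(); st=get_state(); f=snap('wrist','w6.png')
cv2.imwrite('pics/w6d.png',cv2.resize(f['frame'][150:290,190:380,::-1],None,fx=4,fy=4,interpolation=cv2.INTER_CUBIC))
p=st['eef_pos']
print('foot far',proj(f,[p[0]+.0225*np.cos(st['ee_rot'][2]),p[1]+.0225*np.sin(st['ee_rot'][2]),p[2]-.1045],st))
E
```

```text
t 9.35 p [549.7 -44.  176.5] rot [-3.1409e+00 -1.0000e-04 -1.1488e+00] F [ 0.09 -0.28 -2.94] M [0.101 0.    0.04 ] w 23.1
foot far [282.44244908 187.14523674]
```

View pics/w6d.png

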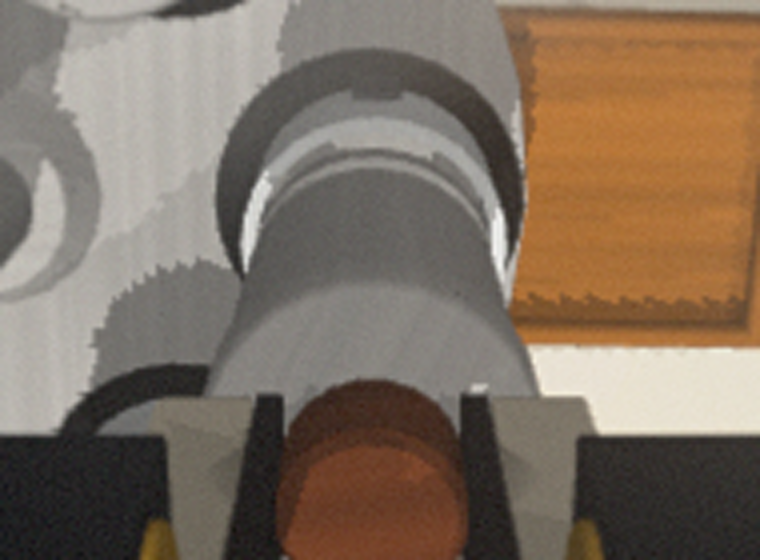

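```bash
cat > rel.py <<'E'
from fit import *
def rel(f,st,zm=.062,hz=.1045,w=1.15):
    p=np.array(st['eef_pos']); yaw=st['ee_rot'][2]; Rt=R.from_euler('xyz',st['ee_rot']).as_matrix()
    a=yaw+np.linspace(-w,w,41); T=lambda x:np.round((Rt.T@np.array([x[0]-p[0],x[1]-p[1],0]))[:2]*1000,2)
    o,so=search(lambda x,y:np.clip(grad_score(f,st,x,y,zm,.0263,a,0),0,40).mean(),p[:2],.004,n=11)
    zf=p[2]-hz
    c,sc=search(lambda x,y:np.clip(grad_score(f,st,x,y,zf,.0225,a*0+yaw+np.linspace(-1.2,1.2,41),0),0,40).mean(),p[:2],.003,n=11)
    i,si=search(lambda x,y:np.clip(grad_score(f,st,x,y,zm,.0263,a,0),0,40).mean()+np.clip(grad_score(f,st,x,y,zm,.0233,a[8:-8],0),0,40).mean(),p[:2],.004,n=11)
    print('cup outer tool',T(o),so,'cup both',T(i),si,'foot tool',T(c),sc)
    im=f['frame'][:,:,::-1].copy(); im=cv2.resize(im,None,fx=4,fy=4,interpolation=cv2.INTER_CUBIC)
    for cc,z,r,col in ((i,zm,.0263,(0,255,0)),(i,zm,.0233,(0,255,0)),(c,zf,.0225,(0,0,255))):
        for t in a:
            q=(proj(f,[cc[0]+r*np.cos(t),cc[1]+r*np.sin(t),z],st)+.5)*4-.5
            cv2.circle(im,tuple(int(v) for v in q),1,col,-1)
    cv2.imwrite('pics/rel%.0f.png'%(st['t']*100),im[600:1160,760:1520])
    print('pics/rel%.0f.png'%(st['t']*100))
if __name__=='__main__':
    st=get_state(); feedback(); rel(grab_frame('wrist'),st)
E
python3 rel.py
```

```text
t 9.4 p [549.7 -44.  176.5] rot [-3.1409e+00 -1.0000e-04 -1.1488e+00] F [ 0.75 -1.02 -2.7 ] M [ 0.049 -0.006  0.047] w 22.9
cup outer tool [0.22 0.48] 27.95510464619815 cup both [-2.09 -1.7 ] 41.31132785618449 foot tool [ 0.77 -0.97] 23.102416441448174
pics/rel940.png
```

View pics/rel940.png

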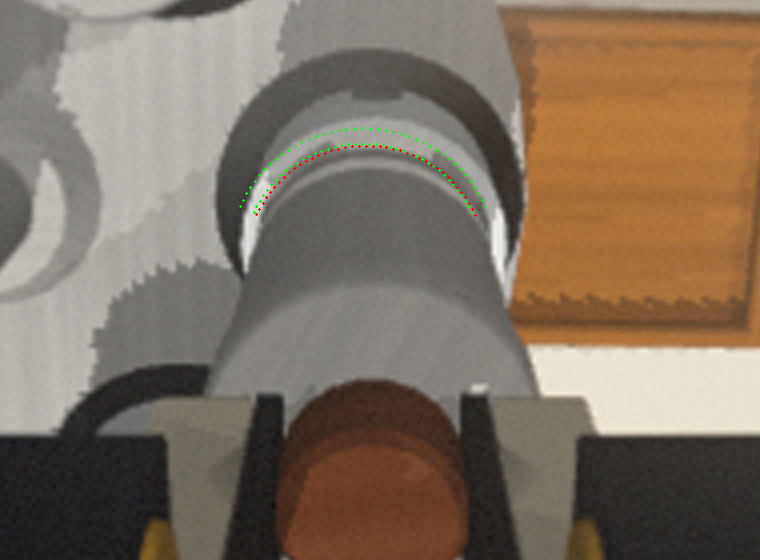

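```bash
cat > ov.py <<'E'
from fit import *
def ov(f,st,cup,foot,fn,zm=.062,hz=.1045):
    p=np.array(st['eef_pos']); yaw=st['ee_rot'][2]; Rt=R.from_euler('xyz',st['ee_rot']).as_matrix()
    x0,y0,s=225,165,8
    im=cv2.resize(f['frame'][y0:y0+70,x0:x0+100,::-1].copy(),None,fx=s,fy=s,interpolation=cv2.INTER_CUBIC)
    for off,z,r,col in ((cup,zm,.0263,(0,255,0)),(cup,zm,.0233,(0,255,0)),(foot,p[2]-hz,.0225,(0,0,255))):
        c=p+Rt@np.array([off[0],off[1],0])/1000
        for t in yaw+np.linspace(-1.6,1.6,70):
            q=(proj(f,[c[0]+r*np.cos(t),c[1]+r*np.sin(t),z],st)-[x0,y0]+.5)*s-.5
            cv2.circle(im,tuple(int(v) for v in q),1,col,-1)
    cv2.imwrite('pics/'+fn,im)
E
python3 -c "
from ov import *
st=get_state();f=grab_frame('wrist'); ov(f,st,(.22,.48),(.47,.54),'ov1.png')"
```

```text
(no output)
```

View pics/ov1.png

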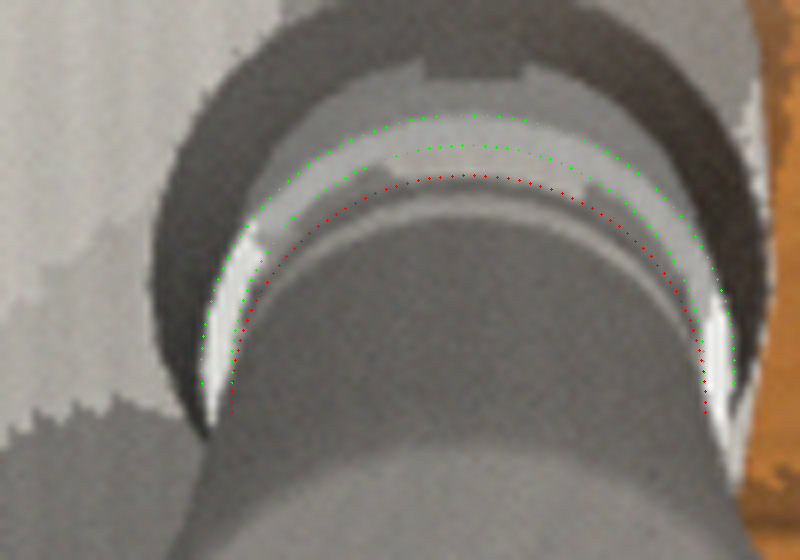

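Request:
step_arm(commands="-0.2 0 4 0 0 0; 0 0 4 0 0 0; 0 0 1 0 0 0; 0 0 1 0 0 0; 0 0 1 0 0 0; 0 0 0 0 0 0")

```text
t: 10.25
eef_pos: [0.5496, -0.0445, 0.165]
ee_rot: [3.142, 0.0, -1.15]
force: [-0.0, -0.1, -3.5]
width: 0.0229
```

```bash
python3 rel.py
```

```text
t 10.25 p [549.6 -44.5 165. ] rot [ 3.1415  0.     -1.1498] F [-0.03 -0.07 -3.46] M [ 0.133 -0.028  0.012] w 22.9
cup outer tool [-3.12  1.34] 29.39748262857108 cup both [-0.06  0.14] 63.43537915812318 foot tool [0.6  0.23] 32.47057590892344
pics/rel1025.png
```

Request:
step_arm(commands="0 0 1 0 0 0; 0 0 0 0 0 0; 0 0 1 0 0 0; 0 0 0 0 0 0")

```text
t: 10.8
eef_pos: [0.5496, -0.0445, 0.163]
ee_rot: [3.141, 0.0, -1.15]
force: [-0.7, -0.2, -2.6]
width: 0.0226
```

```bash
python3 rel.py; python3 -c "
from ov import *
st=get_state();f=grab_frame('wrist'); ov(f,st,(-.06,.14),(.4,.4),'ov2.png')"
```

```text
t 10.8 p [549.6 -44.5 163. ] rot [ 3.1414  0.     -1.1498] F [-0.68 -0.24 -2.64] M [ 0.109 -0.016 -0.027] w 22.6
cup outer tool [-0.19  0.19] 29.66510672714919 cup both [0.05 0.13] 58.026248302264776 foot tool [0.18 0.24] 28.706559942625894
pics/rel1080.png
```

View pics/ov2.png

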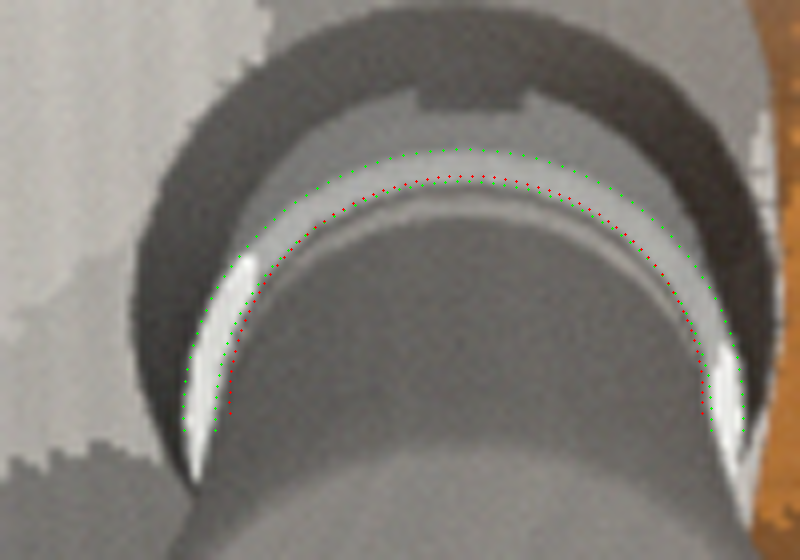

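Request:
step_arm(commands="0 0 1.5 0 0 0; 0 0 0 0 0 0; 0 0 1.5 0 0 0; 0 0 0 0 0 0")

```text
t: 11.4
eef_pos: [0.5495, -0.0445, 0.1599]
ee_rot: [3.141, 0.0, -1.15]
force: [0.4, 0.3, -3.3]
width: 0.0227
```

Request:
step_arm(commands="0 0 1.5 0 0 0; 0 0 0 0 0 0; 0 0 1.5 0 0 0; 0 0 0 0 0 0")

```text
t: 11.9
eef_pos: [0.5495, -0.0445, 0.1569]
ee_rot: [3.141, 0.0, -1.15]
force: [-1.2, -0.8, -3.0]
width: 0.0229
```

```bash
python3 -c "
from ov import *
feedback();st=get_state();f=grab_frame('wrist'); ov(f,st,(-.06,.14),(.4,.4),'ov3.png')"
```

```text
t 11.9 p [549.5 -44.5 156.9] rot [ 3.1413e+00  1.0000e-04 -1.1499e+00] F [-1.18 -0.77 -2.97] M [ 0.069 -0.003 -0.01 ] w 22.9
```

View pics/ov3.png

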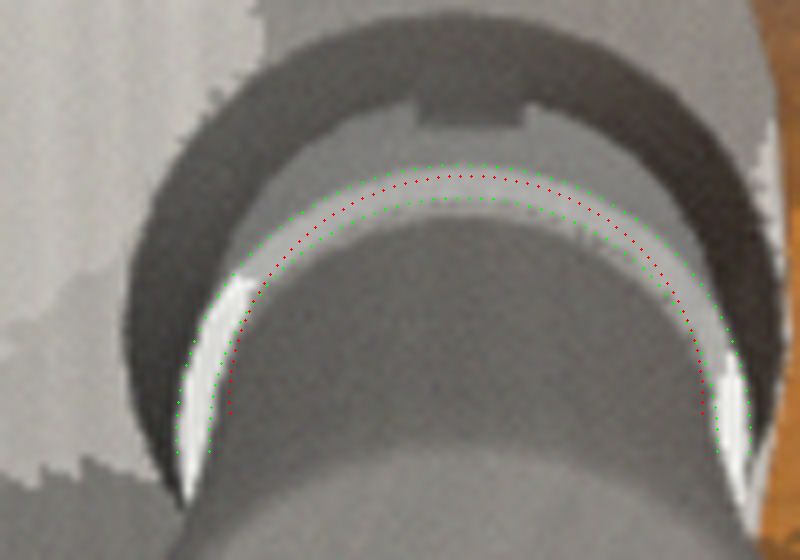

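The foot has entered the bore: its dark band, near row 188, is now hidden behind the rim and no contact force shows. Next I go down to the catch.

Request:
step_arm(commands="0 0 2 0 0 0; 0 0 2 0 0 0; 0 0 2 0 0 0; 0 0 1 0 0 0; 0 0 0 0 0 0")

```text
t: 12.58
eef_pos: [0.5495, -0.0445, 0.1499]
ee_rot: [3.141, 0.0, -1.15]
force: [1.1, 0.2, -2.3]
width: 0.0231
```

Request:
step_arm(commands="0 0 0.8 0 0 0; 0 0 0 0 0 0; 0 0 0.8 0 0 0; 0 0 0 0 0 0")

```text
t: 13.08
eef_pos: [0.5496, -0.0445, 0.1484]
ee_rot: [3.142, 0.0, -1.15]
force: [0.1, -0.1, -3.3]
width: 0.0224
```

Request:
step_arm(commands="0 0 0.8 0 0 0; 0 0 0 0 0 0")

```text
t: 13.32
eef_pos: [0.5497, -0.0445, 0.1477]
ee_rot: [-3.141, -0.0, -1.15]
force: [0.5, 1.0, -2.4]
width: 0.0227
```

Request:
step_arm(commands="0 0 0.5 0 0 0; 0 0 0 0 0 0")

```text
t: 13.58
eef_pos: [0.5497, -0.0444, 0.1473]
ee_rot: [-3.141, -0.0, -1.15]
force: [0.1, -0.0, -1.0]
width: 0.0228
```

Request:
step_arm(commands="0 0 0.5 0 0 0; 0 0 0 0 0 0")

```text
t: 13.82
eef_pos: [0.5498, -0.0444, 0.1469]
ee_rot: [-3.141, -0.0, -1.15]
force: [-0.1, 1.5, 0.6]
width: 0.0227
```

Request:
step_arm(commands="0 0 0.5 0 0 0; 0 0 0 0 0 0")

```text
t: 14.08
eef_pos: [0.5498, -0.0445, 0.1462]
ee_rot: [-3.141, -0.0, -1.15]
force: [-0.8, 1.0, 0.2]
width: 0.0231
```

Request:
step_arm(commands="0 0 0.5 0 0 0; 0 0 0 0 0 0")

```text
t: 14.32
eef_pos: [0.5498, -0.0445, 0.146]
ee_rot: [-3.141, -0.0, -1.15]
force: [-1.0, 1.1, 2.7]
width: 0.0227
```

Request:
step_arm(commands="0 0 0.5 0 0 0; 0 0 0.5 0 0 0")

```text
t: 14.58
eef_pos: [0.55, -0.0445, 0.1452]
ee_rot: [-3.141, -0.0, -1.15]
force: [-0.3, 0.4, 4.8]
width: 0.0229
```

Request:
step_arm(commands="0 0 0.5 0 0 0; 0 0 0.5 0 0 0")

```text
t: 14.82
eef_pos: [0.5499, -0.0444, 0.1438]
ee_rot: [-3.141, -0.0, -1.15]
force: [0.9, 0.3, 1.8]
width: 0.0227
```

Request:
step_arm(commands="0 0 0.5 0 0 0; 0 0 0.5 0 0 0")

```text
t: 15.08
eef_pos: [0.5497, -0.0444, 0.1425]
ee_rot: [-3.141, 0.0, -1.15]
force: [-0.6, 0.6, 1.4]
width: 0.0226
```

Request:
step_arm(commands="0 0 1 0 0 0; 0 0 1 0 0 0; 0 0 1 0 0 0")

```text
t: 15.45
eef_pos: [0.5495, -0.0445, 0.1395]
ee_rot: [3.141, 0.0, -1.15]
force: [0.4, 1.0, 2.4]
width: 0.0231
```

Request:
step_arm(commands="0 0 1 0 0 0; 0 0 0.7 0 0 0; 0 0 0 0 0 0")

```text
t: 15.82
eef_pos: [0.5494, -0.0445, 0.1376]
ee_rot: [3.141, 0.0, -1.15]
force: [0.7, 0.6, -0.8]
width: 0.0227
```

Request:
step_arm(commands="0 0 0.5 0 0 0; 0 0 0.5 0 0 0; 0 0 0 0 0 0")

```text
t: 16.2
eef_pos: [0.5494, -0.0444, 0.1367]
ee_rot: [3.141, 0.0, -1.15]
force: [0.4, 1.1, -0.7]
width: 0.0231
```

Request:
step_arm(commands="0 0 0.5 0 0 0; 0 0 0 0 0 0")

```text
t: 16.45
eef_pos: [0.5493, -0.0445, 0.136]
ee_rot: [3.141, 0.0, -1.15]
force: [0.6, 1.3, -4.6]
width: 0.0229
```

Request:
step_arm(commands="0 0 0.5 0 0 0; 0 0 0 0 0 0")

```text
t: 16.7
eef_pos: [0.5492, -0.0445, 0.1355]
ee_rot: [3.141, 0.0, -1.15]
force: [-0.5, 0.6, -5.4]
width: 0.0229
```

Request:
step_arm(commands="0 0 0.5 0 0 0; 0 0 0 0 0 0")

```text
t: 16.95
eef_pos: [0.5493, -0.0446, 0.1353]
ee_rot: [3.141, 0.0, -1.15]
force: [-1.0, 0.2, -4.1]
width: 0.0232
```

Request:
step_arm(commands="0 0 0.5 0 0 0; 0 0 0 0 0 0")

```text
t: 17.2
eef_pos: [0.5495, -0.0445, 0.1349]
ee_rot: [3.141, 0.0, -1.15]
force: [-0.9, 0.3, -3.1]
width: 0.0229
```

Request:
step_arm(commands="0 0 0.5 0 0 0; 0 0 0 0 0 0")

```text
t: 17.45
eef_pos: [0.5497, -0.0445, 0.1346]
ee_rot: [-3.141, -0.0, -1.15]
force: [0.5, 1.1, -2.5]
width: 0.0228
```

Request:
step_arm(commands="0 0 0.5 0 0 0; 0 0 0 0 0 0")

```text
t: 17.7
eef_pos: [0.5499, -0.0445, 0.1345]
ee_rot: [-3.141, -0.0, -1.15]
force: [-1.9, 0.6, 4.7]
width: 0.0229
```

Request:
step_arm(commands="0 0 0.4 0 0 0; 0 0 0 0 0 0")

```text
t: 17.95
eef_pos: [0.55, -0.0446, 0.1345]
ee_rot: [-3.141, -0.001, -1.149]
force: [-4.6, 1.1, 7.0]
width: 0.0231
```

Contact with the floor came at TCP 134.5 mm, so the underside is at 30 mm and the canister is home. I'll relax the push and release.

Request:
step_arm(commands="0 0 -0.9 0 0 0; 0 0 0 0 0 0")

```text
t: 18.2
eef_pos: [0.5497, -0.0445, 0.1345]
ee_rot: [-3.141, -0.0, -1.15]
force: [-0.8, 0.4, 2.0]
width: 0.0232
```

Request:
step_arm(commands="0 0 0 0 0 0; 0 0 0 0 0 0; 0 0 0 0 0 0; 0 0 0 0 0 0", jaw=44)

```text
t: 18.7
eef_pos: [0.5497, -0.0445, 0.1344]
ee_rot: [-3.142, -0.0, -1.15]
force: [-0.6, -1.4, -0.4]
width: 0.0439
```

Request:
step_arm(commands="0 0 -5 0 0 0; 0 0 -15 0 0 0; 0 0 -25 0 0 0; 0 0 -30 0 0 0; 0 0 0 0 0 0; 0 0 0 0 0 0")

```text
t: 19.45
eef_pos: [0.5495, -0.0444, 0.21]
ee_rot: [-3.141, 0.0, -1.15]
force: [-0.6, -0.3, -1.0]
width: 0.0437
```

```bash
python3 -c "
from ov import *
feedback();st=get_state();f=snap('wrist','w7.png');f=snap('side','s7.png')
cv2.imwrite('pics/s7c.png',cv2.resize(f['frame'][150:290,200:400,::-1],None,fx=4,fy=4,interpolation=cv2.INTER_CUBIC))
f=snap('top','t7.png')"
```

```text
t 19.45 p [549.5 -44.4 210. ] rot [-3.1407e+00  1.0000e-04 -1.1499e+00] F [-0.64 -0.34 -1.02] M [ 0.075  0.045 -0.008] w 43.7
```

View pics/w7.png

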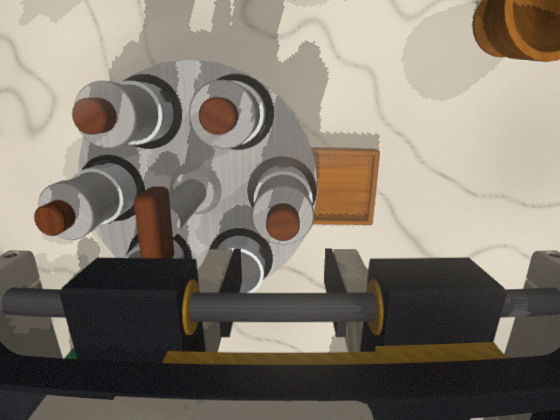

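View pics/s7c.png

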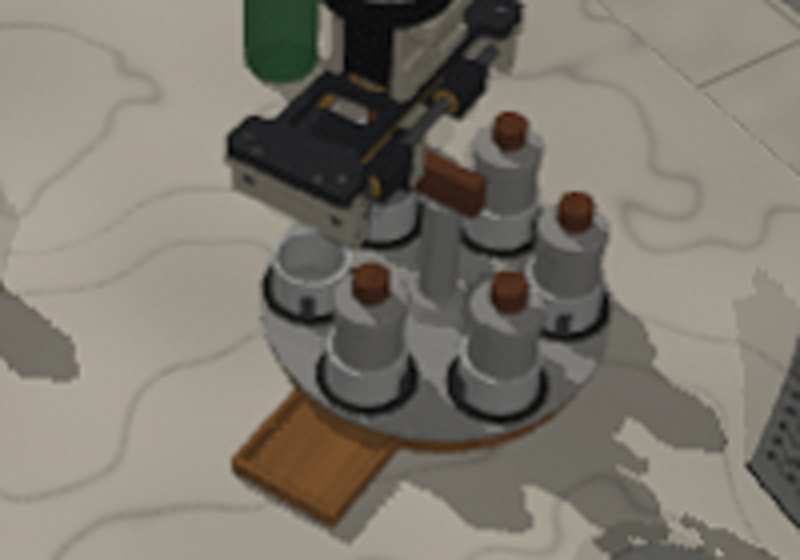

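```bash
python3 -c "
from plan import *
plan([.595,.063,.24],-1.15,n=3)"
```

```text
[-26.5 -28.6 -10.4] [0. 0. 0.]
[-26.5 -28.6 -10.4] [0. 0. 0.]
[-26.5 -28.6 -10.4] [0. 0. 0.]
n 3 end expected [0.595 0.063 0.24 ] -1.15
```

Request:
step_arm(commands="-26.5 -28.6 -10.4 0 0 0; -26.5 -28.6 -10.4 0 0 0; -26.5 -28.6 -10.4 0 0 0; 0 0 0 0 0 0; 0 0 0 0 0 0; 0 0 0 0 0 0")

```text
t: 20.35
eef_pos: [0.5949, 0.0624, 0.2401]
ee_rot: [3.14, 0.0, -1.151]
force: [0.5, -0.7, -0.3]
width: 0.0443
```

```bash
python3 -c "
from ov import *
feedback();st=get_state();f=snap('wrist','w8.png')
c,s=knobseg(f,[283,105]); print(c,s)
im=cv2.GaussianBlur(f['frame'],(3,3),0).astype(int); r,g,b=im[...,0],im[...,1],im[...,2]
m=((r-b>22)&(r<150)&(r>1.5*g)).astype(np.uint8); n,l,ss,cc=cv2.connectedComponentsWithStats(m)
i=[i for i in range(1,n) if np.allclose(cc[i],c)][0]
ct=cv2.findContours((l==i).astype(np.uint8),0,1)[0][0]; rc=cv2.minAreaRect(ct); print(rc)
box=cv2.boxPoints(rc); w=[atz(f,q,.153,st) for q in box]; print(np.round(w,4), np.mean(w,0))
for i in range(4):
  d=w[(i+1)%4]-w[i]; print(np.linalg.norm(d)*1000,np.degrees(np.arctan2(d[1],d[0])))
"
```

```text
t 20.35 p [594.9  62.4 240.1] rot [ 3.1405e+00  1.0000e-04 -1.1505e+00] F [ 0.48 -0.75 -0.28] M [ 0.049 -0.064  0.021] w 44.3
[281.12562455 100.6124197 ] [ 271   64   21   78 1401]
((281.1294250488281, 102.49362182617188), (19.445388793945312, 77.21267700195312), 0.9877603054046631)
[[ 0.6255  0.0124  0.153 ]
 [ 0.644  -0.032   0.153 ]
 [ 0.6328 -0.0368  0.153 ]
 [ 0.6137  0.0073  0.153 ]] [ 0.62897828 -0.01226739  0.153     ]
48.04482090369325 -67.41472728399489
12.148354943323419 -156.8683773809679
48.05424624605995 113.41342568853203
12.842837793285746 23.082421584297542
```

View pics/w8.png

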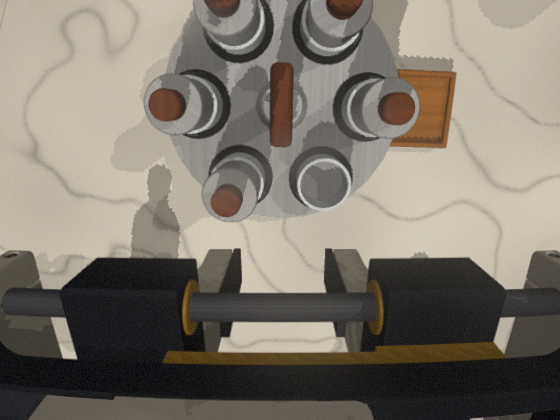

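```bash
python3 -c "
from plan import *
plan([.6282,-.0104,.19],-1.16,n=3)"
```

```text
[26.7 -0.2 16.8] [0.    0.    0.003]
[26.6 -0.3 16.8] [0.    0.    0.003]
[26.6 -0.4 16.8] [0.    0.    0.003]
n 3 end expected [ 0.6282 -0.0104  0.19  ] -1.16
```

Request:
step_arm(commands="26.7 -0.2 15 0 0 0.003; 26.6 -0.3 15 0 0 0.003; 26.6 -0.4 15 0 0 0.003; 0 0 5 0 0 0; 0 0 15 0 0 0; 0 0 15 0 0 0; 0 0 5 0 0 0; 0 0 0 0 0 0")

```text
t: 21.4
eef_pos: [0.6285, -0.0092, 0.1553]
ee_rot: [3.141, 0.0, -1.158]
force: [0.1, -0.4, 1.2]
width: 0.0438
```

```bash
python3 -c "
from ov import *
feedback();f=snap('wrist','w9.png')"
```

```text
t 21.4 p [628.5  -9.2 155.3] rot [ 3.1408  0.     -1.1581] F [ 0.05 -0.42  1.23] M [ 0.078 -0.029  0.039] w 43.8
```

View pics/w9.png

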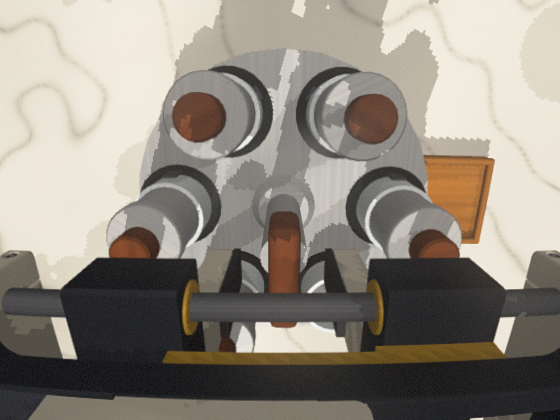

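Bar is centred between the pads (columns 268–300 near column 283). Close and turn.

Request:
step_arm(commands="1 0 0 0 0 0; 0 0 0 0 0 0; 0 0 0 0 0 0; 0 0 0 0 0 0", jaw=0, grip_force=40)

```text
t: 21.95
eef_pos: [0.6287, -0.0107, 0.1558]
ee_rot: [3.141, 0.0, -1.159]
force: [-2.7, -0.2, 3.1]
width: 0.015
```

Request:
step_arm(commands="0 0 0 0 0 -0.08; 0 0 0 0 0 -0.1; 0 0 0 0 0 -0.1")

```text
t: 22.32
eef_pos: [0.6285, -0.0108, 0.1558]
ee_rot: [3.141, 0.001, -0.877]
force: [-3.5, -0.7, 3.1]
width: 0.0151
```

Request:
step_arm(commands="0 0 0 0 0 -0.1; 0 0 0 0 0 -0.1; 0 0 0 0 0 -0.1; 0 0 0 0 0 -0.1; 0 0 0 0 0 -0.1; 0 0 0 0 0 -0.1; 0 0 0 0 0 -0.1; 0 0 0 0 0 -0.067")

```text
t: 23.32
eef_pos: [0.6283, -0.0112, 0.1558]
ee_rot: [3.141, 0.001, -0.11]
force: [-2.7, -2.2, 2.9]
width: 0.0146
```

Request:
step_arm(commands="0 0 0 0 0 0; 0 0 0 0 0 0; 0 0 0 0 0 0")

```text
t: 23.7
eef_pos: [0.6283, -0.0112, 0.1558]
ee_rot: [3.14, 0.001, -0.114]
force: [-4.6, -3.9, 4.0]
width: 0.0148
```

```bash
python3 -c "
from ov import *
feedback();f=snap('wrist','w10.png')"
```

```text
t 23.7 p [628.3 -11.2 155.8] rot [ 3.1404e+00  1.5000e-03 -1.1370e-01] F [-4.62 -3.87  3.95] M [-1.286  1.428 -0.037] w 14.8
```

View pics/w10.png

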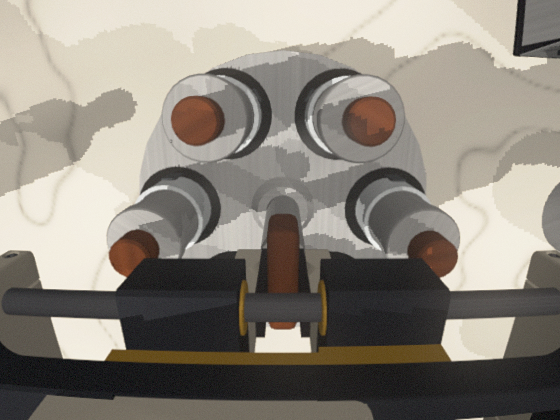

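Request:
step_arm(commands="0 0 0 0 0 0; 0 0 0 0 0 0; 0 0 0 0 0 0; 0 0 0 0 0 0", jaw=44)

```text
t: 24.25
eef_pos: [0.6292, -0.0103, 0.1556]
ee_rot: [-3.142, -0.0, -0.112]
force: [0.4, -0.4, -0.4]
width: 0.0431
```

Request:
step_arm(commands="0 0 -10 0 0 0; 0 0 -25 0 0 0; 0 0 -40 0 0 0; -40 0 -30 0 0 0; -55 0 0 0 0 0; -55 0 0 0 0 0; 0 0 0 0 0 0; 0 0 0 0 0 0")

```text
t: 25.25
eef_pos: [0.4805, 0.0065, 0.2619]
ee_rot: [-3.141, -0.002, -0.111]
force: [0.1, 0.3, -1.1]
width: 0.0438
```

```bash
python3 -c "
from ov import *
feedback();f=snap('wrist','w11.png')
for n in ('side','top'):
  f=snap(n,n+'11.png')
"
```

```text
t 25.25 p [480.5   6.5 261.9] rot [-3.1406e+00 -2.3000e-03 -1.1110e-01] F [ 0.13  0.26 -1.06] M [ 0.012 -0.02   0.08 ] w 43.8
```

View pics/w11.png

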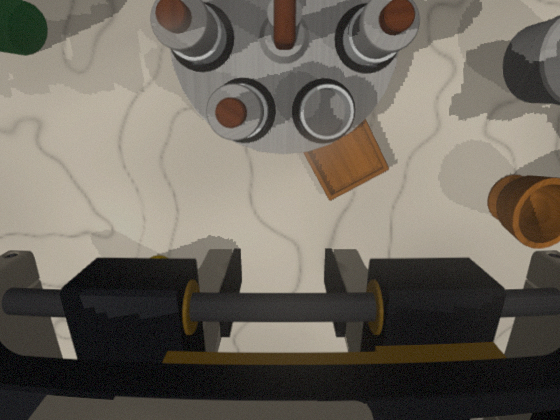

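View pics/side11.png

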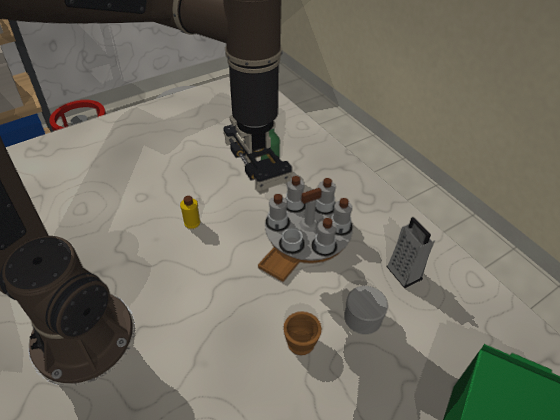

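View pics/top11.png

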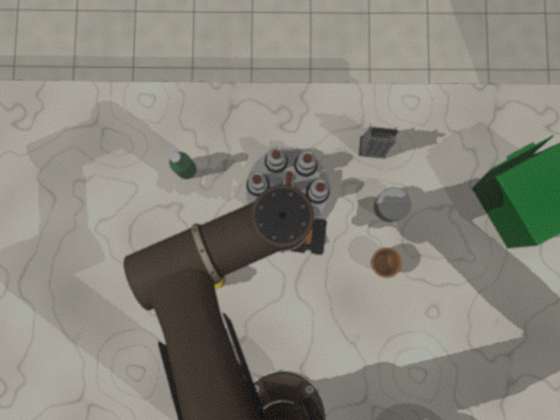

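```bash
python3 -c "
from h import *
print(job_done())"
```

```text
the job is handed in; nothing more can be done
None
```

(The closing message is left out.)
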